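Tip a washed well plate over onto the draining board

TASK

Push the six-well plate along the bench against the front edge of the blue draining board, tip it up on that edge and turn it over, so that it ends lying flat, wells down, roughly square and wholly on the blue pad. Do it by pushing with the fingertips, and never lift the plate clear or carry it. Leave the bottle, the flask and the beaker where they stand.

Things in the scene. Friction and masses are not known exactly. Their poses are not given: they have to be found in the camera images.
- plate: White rigid six-well plate, a flat box 86 (x) by 128 (y) by 20 mm (z), 60 to 110 g, loose. Origin at its very centre; z points out of the face with six round dark wells (up at first; down when turned over); the other face is plain. Starts flat on the bench, a long side facing the board edge within 20 degrees. Fingertips grip it by friction (0.5 or more): pressed on the side away from the board and raised, they lift that side.
- board: Blue draining board, fixed to the bench: a flat pad 5 mm high, 240 mm wide (y), open at front and ends, with a white rail 26 mm high along the back. Origin at bench level at the middle of the straight front edge, the 5 mm step over which the plate is tipped; x points level across the pad to the rail (its face at x = 155 mm), roughly along world +y; y along the edge, z up. The plate starts at x = -190 to -100 mm.
- bottle: White plastic bottle with a blue cap, 56 mm diameter, 130 mm tall, standing beside the plate's lane on the side away from the robot. Origin at the centre of its underside. Bystander.
- flask: Amber conical flask with a red stopper, 68 mm diameter at the foot, 110 mm tall, behind the board's rail. Origin at the centre of its underside. Bystander.
- beaker: White open beaker, 60 mm diameter, 70 mm tall, behind the board's rail. Origin at the centre of its underside. Bystander.
Mind the look-alikes: they are no part of the job. Several things have the shape of the plate; the one meant has the colours described above.

How it is judged:
On the way:
1. the plate is tipped up (60 to 120 degrees) standing on the board's front edge, its centre within 60 mm before and 40 mm behind the edge and over the pad's width (angle between plate's own z axis and vertical between 1.05 and 2.1 rad and x of plate in the frame of board between -0.06 and 0.04 m and y of plate in the frame of board between -0.06 and 0.06 m and z of plate in the frame of board below 0.062 m), for 0.03 s.
At the end, for the whole second after the job is handed in: The plate lies at rest on the blue pad with its wells down, flat within 6 degrees, square to the board within 15 degrees, wholly on the pad (centre 43 to 114 mm behind the front edge and within 56 mm of the pad's middle line); the bottle, flask and beaker are within 20 mm of where they stood (angle between plate's own z axis and vertical above 3.04 rad and x of plate in the frame of board between 0.043 and 0.114 m and y of plate in the frame of board between -0.056 and 0.056 m and z of plate in the frame of board between 0.012 and 0.02 m and angle between the x axis of plate and the x axis of board, either way round below 0.26 rad and linear speed of plate below 0.01 m/s and distance of each of bottle, flask, beaker from where it was at the start of the episode below 0.02 m); the robot touches nothing.
It fails at once if the plate is lifted or carried: its centre rises more than 62 mm above the bench, or more than 45 mm while it is within 20 degrees of flat (height (world z) of plate above 0.062 m or (height (world z) of plate above 0.045 m and (angle between plate's own z axis and vertical below 0.35 rad or angle between plate's own z axis and vertical above 2.79 rad))).
It fails at once if the bottle, the flask or the beaker is shifted by more than 20 mm or knocked over (distance of any of bottle, flask, beaker from where it was at the start of the episode above 0.02 m or angle between any of bottle, flask, beaker's own z axis and vertical above 0.4 rad).
It also fails if it takes over 48 s, if anything falls off the work surface, if the arm or the gripper's body presses on something with over 40 N, if the wrist force passes 120 N, or if a joint passes its speed limit or range.

ROBOT

A 7-joint arm with a two-finger parallel gripper is mounted at the origin on the work surface. World frame = base frame: x ahead of the robot, y to its left, z up, the work surface at z = 0. Lengths are in m, angles in rad, forces in N, time in s.
With the tool pointing down it reaches from about 0.425 to 0.925 m from the base axis. Payload 6.8 kg.
Tool frame: the origin (TCP) lies midway between the tips of the shut fingers; the grasp point (between the pads) lies 19 mm behind it; y points along the fingers, z is the direction in which the jaws open and shut, and the axes are right-handed (so a half turn about y gives the same grasp; the last joint's range is limited). The gripper opens to 85 mm and grips with 20 to 120 N. Pads are 22 mm wide; open, the fingers measure 114 mm over their backs; the gripper's body (76 mm by 85 mm) begins 54 mm behind the grasp point. The pads swing forward as they close: fully open they stand 13 mm farther back than shut.
Start: joints at [1.203, 0.477, 0.022, 1.555, -0.011, 1.109, -0.083], TCP at [0.173, -0.652, 0.231] pointing down, gripper open.
Joint ranges: [-2.96, 2.96], [-0.34, 2.1], [-1.41, 1.46], [0.24, 2.44], [-1.37, 4.51], [0.17, 1.92], [-2.96, 2.96]. Speed limits (rad/s): [2.39, 2.39, 3.14, 3.14, 3.14, 3.14, 3.14].

INTERFACE

Orientations are given as a rotation vector (axis times angle).
In Python, from bench import r gives the robot as it stands.
- The arm moves only by the tool send_rows, never from a script. Its argument "rows" is text: rows parted by semicolons, each of 6 numbers parted by spaces: the shift along the world's x, y, z in m, then the turn, a rotation vector about the world's x, y, z in rad. A call has 1 to 20 rows; each row shifts and turns the commanded pose from where the row before left it; what a row does not reach is not made up. A row lasts 1/10 s, in which the tool goes at most 50 mm and 8.59 degrees, less where a joint would pass 70% of its speed; a pose out of reach is approached as far as the arm can. A call is refused whole if a number of a shift passes 0.05 or a number of a turn 0.15, either way. A call with a gripper value outside its range is refused whole. "grip" is the finger opening in m, from 0 to 0.0854, set as the call begins (left out, the last holds). The fingers move at their own pace and stop on an object; "grip_force" is the grip in N (left out, the last holds). Time passes only in rows, so rows that do not move let the fingers close. It gives the time, the measured TCP pose, the force and the opening at its end, in the units of the state.
- r.get_obs(): the state, without advancing time (a new reading comes with each control period).
- r.grab_frame(name): name is "scene" or "side" or "wrist"; returns a dict with "pixels" (384x512x3 uint8, red, green, blue), "intrinsics" (3x3 intrinsics, pixels), "position" and "orientation" of the camera in the world. Camera axes: x right, y up, looking along -z (the intrinsics and any distortion apply to the point x, -y, -z); pixel columns grow to the right and rows downward; lengths in m; the calibration is good to about 2 mm. The wrist camera is an equidistant fisheye: a pixel r from the principal point sees the ray r / f radians off the axis. A picture is of the moment at which its call begins. There is no depth.
- r.hand_in(): hands the job in, once; it reports no verdict.
The state is a dict: "clock": time; "joints": joint angles; "qvel": joint speeds; "tau": joint torques, N m; "tcp_pos": TCP position; "orientation": TCP orientation; "contact_force": force on the tool from outside, world axes, zero at the start; "moment": the same for the moment, N m; "grip_width": finger opening in m.
Only numpy, scipy, OpenCV 4.12 (cv2) and the standard library are available. Lean on these libraries where they do the work, as an engineer would, in place of code of your own. Each camera call takes 0.05 s, during which the arm holds its last target.

## Working session

There is one attempt and no reset: what is moved stays moved. The work goes in short steps, Python scripts to look and compute and a tool call to move; the robot and the scene stay as the last step left them, time stands still between calls to the robot, and variables do not carry over. Pictures are saved under pics/ and viewed, and the job is handed in when it is done.

Besides the shell and the picture viewer there is one more tool, called after "Call:" in YAML: its name, and indented under it one key for each argument. send_rows: Moves the arm, as the interface text tells. Its arguments: {"type":"object","properties":{"rows":{"type":"string"},"grip":{"type":"number"},"grip_force":{"type":"number"}},"required":["rows"]}

```bash
ls; mkdir -p pics; cat > h.py <<'E'
import numpy as np, cv2
from scipy.spatial.transform import Rotation as R
from bench import r
def ori(o):
    o=np.array(o)
    return o if o.shape==(3,3) else (R.from_rotvec(o).as_matrix() if o.size==3 else R.from_quat(o).as_matrix())
def ray(f,u,v):
    K=np.array(f["intrinsics"]);d=np.array([(u-K[0,2])/K[0,0],-(v-K[1,2])/K[1,1],-1.])
    return np.array(f["position"]),ori(f["orientation"])@d
def onz(f,u,v,z):
    p,d=ray(f,u,v);return p+d*(z-p[2])/d[2]
def proj(f,P):
    K=np.array(f["intrinsics"]);c=ori(f["orientation"]).T@(np.array(P)-f["position"])
    return K[0,2]+K[0,0]*c[0]/-c[2],K[1,2]+K[1,1]*-c[1]/-c[2]
E
python3 - <<'E'
from h import *
o=r.get_obs();print(o)
for n in ["scene","side","wrist"]:
    f=r.grab_frame(n);cv2.imwrite(f"pics/0{n}.png",f["pixels"][...,::-1]);print(n,f["position"],f["orientation"],f["intrinsics"])
    np.save(f"0{n}.npy",f,allow_pickle=True)
E
```

```text
pics
{'clock': 0.0, 'joints': array([ 1.20290952,  0.477822  ,  0.02236254,  1.55645692, -0.01148655,
        1.10928579, -0.08310773]), 'qvel': array([ 0.00330397,  0.00029401,  0.00098585,  0.00157392,  0.00120345,
       -0.00133075, -0.00099874]), 'tau': array([ 4.94005362e-04, -5.96433985e+01,  1.60799235e+00, -2.81189543e+01,
        1.24898111e-02,  9.30912240e-03, -7.63472656e-06]), 'tcp_pos': array([ 0.17320633, -0.65178711,  0.23030917]), 'orientation': array([-0.27252102,  2.08492652, -2.08114451]), 'contact_force': array([-0.33962655, -0.06959774, -0.61661237]), 'moment': array([ 0.04618754, -0.01213288, -0.02712991]), 'grip_width': 0.08564836547762092}
scene [0.85065905 0.24647447 0.82493895] [0.28491909 0.62506841 2.2707501 ] [[362.86083286   0.         253.27053277]
 [  0.         362.86083286 189.036646  ]
 [  0.           0.           1.        ]]
side [0.14694848 0.73846644 0.62898802] [ 0.24548822 -1.31787292 -2.44619074] [[383.70944548   0.         259.59833582]
 [  0.         383.70944548 191.09898868]
 [  0.           0.           1.        ]]
wrist [ 0.25091039 -0.63223465  0.37214732] [-0.27250929  0.21141523 -1.29958003] [[297.31863964   0.         251.25625466]
 [  0.         297.31863964 195.37384117]
 [  0.           0.           1.        ]]
```

View pics/0scene.png

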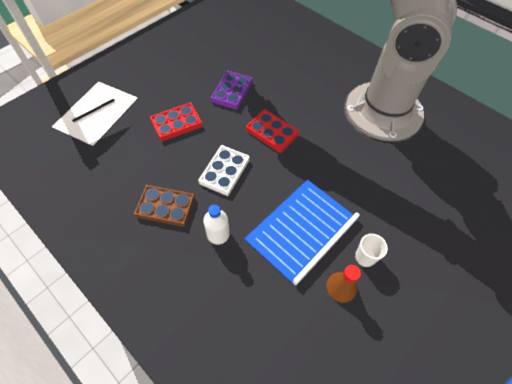

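View pics/0side.png

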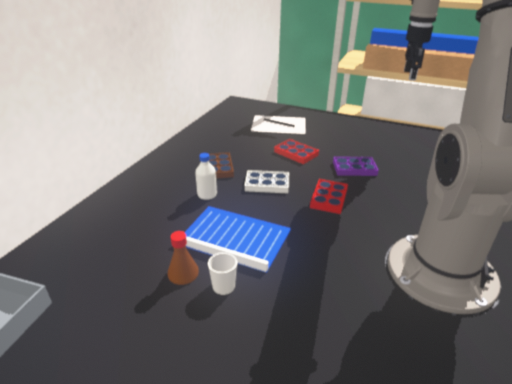

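View pics/0wrist.png

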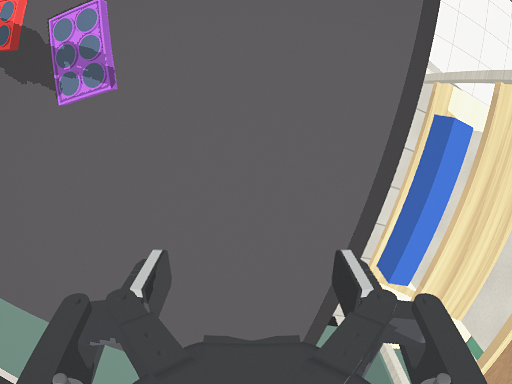

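The white plate is at about (225,170) in the scene view and (267,181) in the side view. The board is at (300,232) and the bottle at (217,227). Red, brown and purple look-alikes stand to the left and above. Next I'll measure.

```bash
cat >> h.py <<'E'
def board(f):
    im=f["pixels"];hsv=cv2.cvtColor(im,cv2.COLOR_RGB2HSV)
    m=cv2.inRange(hsv,(100,120,80),(130,255,255))
    m=cv2.morphologyEx(m,cv2.MORPH_CLOSE,np.ones((9,9),np.uint8))
    c=max(cv2.findContours(m,0,1)[0],key=cv2.contourArea)
    return c[:,0].astype(float)
E
python3 - <<'E'
from h import *
for n in ["scene","side"]:
    f=np.load(f"0{n}.npy",allow_pickle=True).item();im=f["pixels"]
    c=board(f);P=np.array([onz(f,u,v,.005)[:2] for u,v in c])
    rc=cv2.minAreaRect((P*1000).astype(np.float32));print(n,"board",rc,cv2.boxPoints(rc).round(0).tolist())
    hsv=cv2.cvtColor(im,cv2.COLOR_RGB2HSV);m=cv2.inRange(hsv,(0,0,130),(180,60,255))
    for c in cv2.findContours(m,0,1)[0]:
        if cv2.contourArea(c)<150:continue
        x,y,w,h=cv2.boundingRect(c)
        P=np.array([onz(f,u,v,.02)[:2] for u,v in c[:,0]]);rc=cv2.minAreaRect((P*1000).astype(np.float32))
        print((x,y,w,h),np.round(rc[0]),np.round(rc[1]),round(rc[2],1)) if w<120 else 0
    big=cv2.resize(im[130:290,130:400] if n=="scene" else im[140:300,150:320],None,fx=2.9,fy=2.9,interpolation=2);cv2.imwrite(f"pics/z{n}.png",big[...,::-1])
E
```

```text
scene board ((482.4949645996094, 69.47439575195312), (156.14651489257812, 245.54026794433594), 89.83671569824219) [[360.0, -8.0], [605.0, -9.0], [605.0, 147.0], [360.0, 148.0]]
(0, 279, 73, 105) [1105. -176.] [ 98. 295.] 0.1
(355, 233, 33, 34) [419. 230.] [66. 92.] 83.2
(293, 212, 67, 73) [483. 153.] [249.  14.] 0.0
(203, 210, 26, 35) [634. -72.] [90. 60.] 54.3
(198, 145, 52, 51) [ 502. -183.] [142.  95.] 18.6
(52, 81, 86, 65) [ 625. -602.] [212. 153.] 17.2
(449, 0, 63, 42) [-580.   -1.] [283. 112.] 80.8
(346, 0, 105, 140) [-245.  -78.] [777. 229.] 17.3
(23, 0, 74, 26) [  458. -1118.] [150. 269.] 45.3
side board ((481.85308837890625, 64.8607406616211), (155.73336791992188, 246.7744140625), 89.09517669677734) [[357.0, -11.0], [604.0, -15.0], [606.0, 141.0], [360.0, 145.0]]
(0, 273, 45, 57) [793. 423.] [ 79. 161.] 51.8
(464, 271, 37, 39) [-82.  48.] [156.  45.] 60.3
(186, 237, 82, 58) [468. 205.] [220. 130.] 0.2
(385, 235, 75, 70) [59. 28.] [113. 212.] 28.2
(244, 170, 46, 23) [ 494. -175.] [134. 122.] 18.9
(195, 161, 22, 38) [ 668. -113.] [ 62. 214.] 30.1
(251, 115, 55, 20) [ 607. -584.] [210. 170.] 18.1
(359, 73, 108, 56) [  171. -1170.] [705. 506.] 88.0
(461, 9, 51, 155) [ -324. -2506.] [3959.  171.] 83.8
(326, 0, 43, 113) [  678. -2574.] [ 343. 3575.] 11.9
```

View pics/zscene.png

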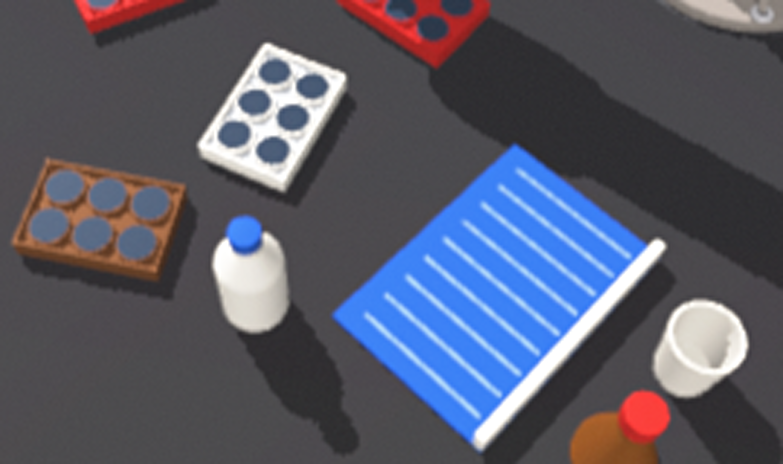

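View pics/zside.png

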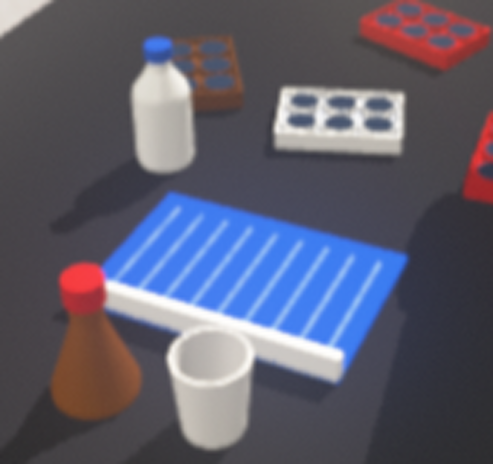

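```bash
python3 - <<'E'
from h import *
f=np.load("0scene.npy",allow_pickle=True).item();g=np.load("0side.npy",allow_pickle=True).item()
q=lambda l,z:[np.round(1000*onz(f,130+x/2.9,130+y/2.9,z)[:2]).tolist() for x,y in l]
s=lambda l,z:[np.round(1000*onz(g,150+x/2.9,140+y/2.9,z)[:2]).tolist() for x,y in l]
print("plate",q([(267,44),(346,74),(285,180),(201,147)],.02))
print("plate side",s([(280,88),(405,90),(402,138),(276,135)],.02))
print("board",q([(333,315),(516,146)],.005), s([(170,193),(407,257)],.005))
print("railtop-front",q([(474,440),(655,240)],.026))
print("bottle cap",q([(246,220)],.13),"base",q([(253,315)],0),"beaker base",q([(682,380)],0),"red near corner",q([(440,66),(340,2),(490,15)],0))
for n,ff,c in (("scene",f,None),("side",g,None)):
  hsv=cv2.cvtColor(ff["pixels"],cv2.COLOR_RGB2HSV);m=cv2.inRange(hsv,(0,150,100),(5,255,255))|cv2.inRange(hsv,(170,150,100),(180,255,255))
  for c in cv2.findContours(m,0,1)[0]:
    if cv2.contourArea(c)>60: P=np.array([onz(ff,u,v,.02)[:2]*1000 for u,v in c[:,0]]).astype(np.float32);print(n,cv2.boundingRect(c),cv2.minAreaRect(P))
E
```

```text
plate [[450.0, -244.0], [423.0, -165.0], [544.0, -122.0], [573.0, -201.0]]
plate side [[574.0, -206.0], [449.0, -256.0], [421.0, -165.0], [539.0, -119.0]]
board [[602.0, -5.0], [363.0, -3.0]] [[600.0, -7.0], [361.0, -5.0]]
railtop-front [[606.0, 152.0], [366.0, 150.0]]
bottle cap [[631.0, -68.0]] base [[648.0, -55.0]] beaker base [[441.0, 239.0]] red near corner [[341.0, -116.0], [352.0, -242.0], [258.0, -123.0]]
scene (343, 265, 18, 18) ((497.4178771972656, 232.76148986816406), (35.16078186035156, 42.53719711303711), 85.40682983398438)
scene (246, 109, 53, 44) ((312.35919189453125, -182.52108764648438), (100.89703369140625, 137.72024536132812), 3.885908842086792)
scene (150, 103, 52, 38) ((483.0516357421875, -403.8296813964844), (104.55915069580078, 130.671630859375), 70.63764190673828)
side (171, 231, 15, 18) ((591.2843627929688, 158.23837280273438), (33.392364501953125, 64.26759338378906), 33.405853271484375)
side (310, 179, 38, 35) ((304.240234375, -174.55235290527344), (88.42984771728516, 158.73782348632812), 4.502591133117676)
side (275, 145, 44, 19) ((469.460693359375, -369.81219482421875), (150.09136962890625, 109.44187927246094), 11.10742473602295)
```

```bash
python3 - <<'E'
from h import *
A=ori(r.get_obs()["orientation"]);print(A.round(3))
for s in (1,-1):
    z=np.array([s,0,0]);y=np.array([0,0,-1]);x=np.cross(y,z);B=np.c_[x,y,z];print(R.from_matrix(B@A.T).as_rotvec().round(3))
E
```

```text
[[-0.966 -0.     0.257]
 [-0.257  0.001 -0.966]
 [ 0.    -1.    -0.001]]
[-1.000e-03 -1.000e-03  1.311e+00]
[-1.000e-03  1.000e-03 -1.831e+00]
```

Call:
send_rows:
  rows: "0.026 0.03 0 0 0 0.1093;0.026 0.03 0 0 0 0.1093;0.026 0.03 0 0 0 0.1093;0.026 0.03 0 0 0 0.1093;0.026 0.03 0 0 0 0.1093;0.026 0.03 0 0 0 0.1093;0.026 0.03 0 0 0 0.1093;0.026 0.03 0 0 0 0.1093;0.026 0.03 0 0 0 0.1093;0.026 0.03 0 0 0 0.1093;0.026 0.03 0 0 0 0.1093;0.026 0.03 0 0 0 0.1093;0 0 -0.04 0 0 0;0 0 -0.04 0 0 0;0 0 -0.04 0 0 0;0 0 -0.03 0 0 0;0 0 0 0 0 0"
  grip: 0.07

```text
clock: 1.85
tcp_pos: [0.4822, -0.2909, 0.0772]
orientation: [-1.212, 1.216, -1.202]
contact_force: [-0.4, 0.2, 0.2]
grip_width: 0.07
```

```bash
cat > snap.py <<'E'
import sys
from h import *
o=r.get_obs();print(o["clock"],o["tcp_pos"].round(4),ori(o["orientation"]).round(3).tolist(),o["contact_force"].round(1),o["grip_width"])
t=sys.argv[1]
L=[]
for n,(x0,y0,w,h) in dict(scene=(170,100,200,180),side=(150,110,210,189)).items():
    if len(sys.argv)>2 and n not in sys.argv[2:]: continue
    f=r.grab_frame(n);np.save(f"{t}{n}.npy",f,allow_pickle=True)
    L.append(cv2.resize(f["pixels"][y0:y0+h,x0:x0+w],(400,360),interpolation=2))
if L: cv2.imwrite(f"pics/{t}.png",np.hstack(L)[...,::-1])
E
python3 snap.py a
```

```text
1.85 [ 0.4822 -0.2909  0.0772] [[0.001, -0.007, 1.0], [-1.0, 0.004, 0.001], [-0.004, -1.0, -0.007]] [-0.4  0.2  0.2] 0.06997791036742589
```

View pics/a.png

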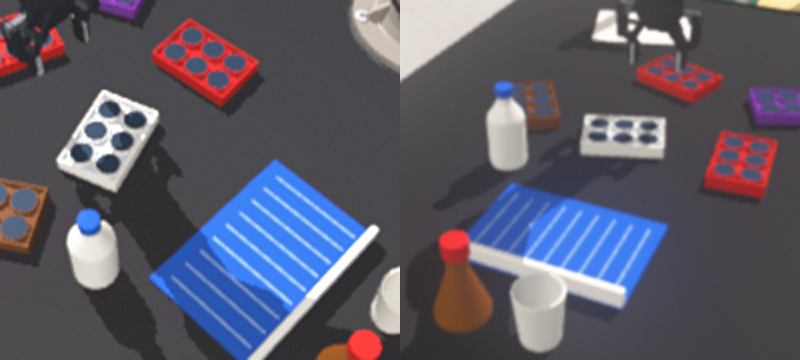

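The fingers are above and behind the plate, and the gap between the plate and the red look-alike is free. Descending.

Call:
send_rows:
  rows: "0 0.005 -0.03 0 0 0;0 0.005 -0.03 0 0 0;0 0 -0.005 0 0 0;0 0 -0.003 0 0 0;0 0 -0.003 0 0 0;0 0 0 0 0 0"

```text
clock: 2.55
tcp_pos: [0.4863, -0.2832, 0.0116]
orientation: [-1.209, 1.207, -1.211]
contact_force: [-1.0, -1.1, -0.1]
grip_width: 0.07
```

```bash
python3 snap.py b; python3 - <<'E'
from h import *
f=r.grab_frame("wrist");cv2.imwrite("pics/bw.png",f["pixels"][...,::-1])
E
```

```text
2.55 [ 0.4863 -0.2832  0.0116] [[0.0, 0.002, 1.0], [-1.0, -0.001, 0.0], [0.001, -1.0, 0.002]] [-1.  -1.1 -0.1] 0.07000635758998569
```

View pics/b.png

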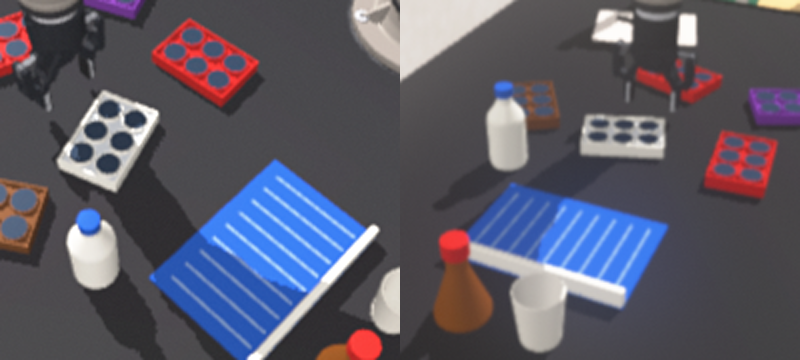

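View pics/bw.png

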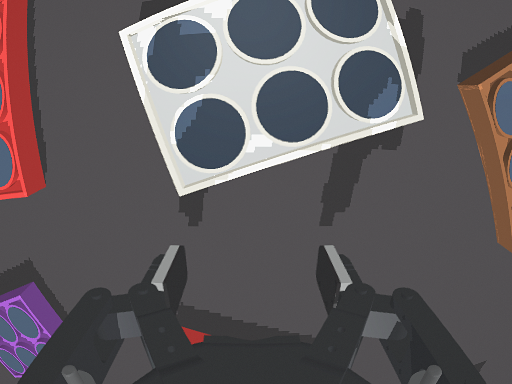

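The wrist view shows the plate's near edge from (180,193) to (422,120), ahead of both fingers. Both fingers are clear of the red plate. Next I'll probe down for the bench.

Call:
send_rows:
  rows: "0 0 -0.003 0 0 0;0 0 -0.003 0 0 0;0 0 0 0 0 0;0 0 0 0 0 0"

```text
clock: 3.1
tcp_pos: [0.4853, -0.2822, 0.0041]
orientation: [-1.21, 1.209, -1.208]
contact_force: [0.2, -0.1, -0.7]
grip_width: 0.07
```

Call:
send_rows:
  rows: "0 0 -0.003 0 0 0;0 0 0 0 0 0;0 0 0 0 0 0"

```text
clock: 3.4
tcp_pos: [0.4853, -0.2823, 0.0012]
orientation: [-1.21, 1.209, -1.209]
contact_force: [0.5, -0.6, 0.4]
grip_width: 0.0699
```

Call:
send_rows:
  rows: "0 0 -0.003 0 0 0;0 0 0 0 0 0;0 0 0 0 0 0"

```text
clock: 3.7
tcp_pos: [0.4853, -0.2823, -0.0018]
orientation: [-1.21, 1.209, -1.209]
contact_force: [-0.5, 0.3, 1.0]
grip_width: 0.0698
```

Call:
send_rows:
  rows: "0 0 -0.003 0 0 0;0 0 0 0 0 0;0 0 0 0 0 0"

```text
clock: 4.0
tcp_pos: [0.4853, -0.2823, -0.0048]
orientation: [-1.21, 1.209, -1.209]
contact_force: [-0.5, -0.4, -0.6]
grip_width: 0.0697
```

Call:
send_rows:
  rows: "0 0 -0.002 0 0 0;0 0 0 0 0 0;0 0 0 0 0 0"

```text
clock: 4.3
tcp_pos: [0.4854, -0.2823, -0.0067]
orientation: [-1.21, 1.209, -1.209]
contact_force: [0.1, 0.2, -0.5]
grip_width: 0.0696
```

Call:
send_rows:
  rows: "0.008 0 0.004 0 0 0;0.007 0 0.003 0 0 0;0 0.01 0 0 0 0;0 0.01 0 0 0 0;0 0.008 0 0 0 0;0 0.008 0 0 0 0;0 0.008 0 0 0 0;0 0.008 0 0 0 0;0 0.008 0 0 0 0;0 0.008 0 0 0 0;0 0.008 0 0 0 0;0 0 0 0 0 0"

```text
clock: 5.5
tcp_pos: [0.5006, -0.2047, 0.0003]
orientation: [-1.21, 1.208, -1.207]
contact_force: [0.1, -0.3, -0.3]
grip_width: 0.0702
```

```bash
python3 snap.py c; python3 - <<'E'
from h import *
f=r.grab_frame("wrist");cv2.imwrite("pics/cw.png",f["pixels"][...,::-1])
E
```

```text
5.5 [ 5.006e-01 -2.047e-01  3.000e-04] [[0.002, 0.0, 1.0], [-1.0, 0.001, 0.002], [-0.001, -1.0, 0.0]] [ 0.1 -0.3 -0.3] 0.0701853042752293
```

View pics/c.png

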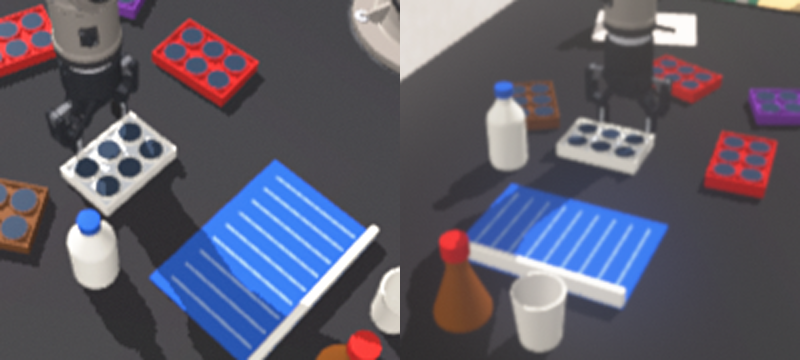

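View pics/cw.png

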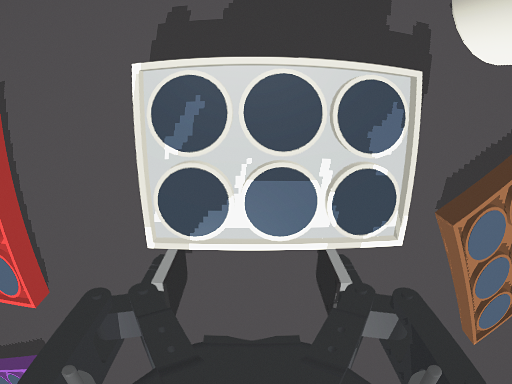

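The plate is now square on both fingers, with its near edge from (150,247) to (403,243), and about 12 mm to the right of the finger middle. I'll push it diagonally to drag it away from the bottle.

Call:
send_rows:
  rows: "-0.002 0.008 0 0 0 0;-0.002 0.008 0 0 0 0;-0.002 0.008 0 0 0 0;-0.002 0.008 0 0 0 0;-0.002 0.008 0 0 0 0;-0.002 0.008 0 0 0 0;-0.002 0.008 0 0 0 0;-0.002 0.008 0 0 0 0;-0.002 0.008 0 0 0 0;-0.002 0.008 0 0 0 0;0 0.004 0 0 0 0;0 0.004 0 0 0 0;0 0 0 0 0 0"

```text
clock: 6.95
tcp_pos: [0.4804, -0.1177, 0.0002]
orientation: [-1.21, 1.208, -1.208]
contact_force: [-0.3, -0.1, 0.1]
grip_width: 0.0701
```

Call:
send_rows:
  rows: "0 0.004 0 0 0 0;0 0.004 0 0 0 0;0 0 0 0 0 0"

```text
clock: 7.25
tcp_pos: [0.4805, -0.1097, 0.0003]
orientation: [-1.209, 1.208, -1.208]
contact_force: [0.8, 0.2, 0.3]
grip_width: 0.0702
```

Call:
send_rows:
  rows: "0 0.003 0 0 0 0;0 0 0 0 0 0"

```text
clock: 7.45
tcp_pos: [0.4804, -0.107, 0.0003]
orientation: [-1.209, 1.209, -1.208]
contact_force: [-0.5, -0.2, -0.3]
grip_width: 0.0702
```

```bash
python3 snap.py d; python3 - <<'E'
from h import *
f=r.grab_frame("wrist");cv2.imwrite("pics/dw.png",f["pixels"][...,::-1])
E
```

```text
7.45 [ 4.804e-01 -1.070e-01  3.000e-04] [[0.001, 0.0, 1.0], [-1.0, 0.0, 0.001], [-0.0, -1.0, 0.0]] [-0.5 -0.2 -0.3] 0.0701703275473277
```

View pics/d.png

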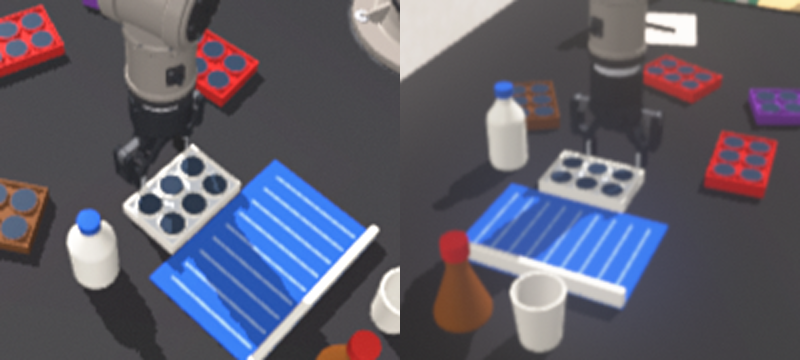

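View pics/dw.png

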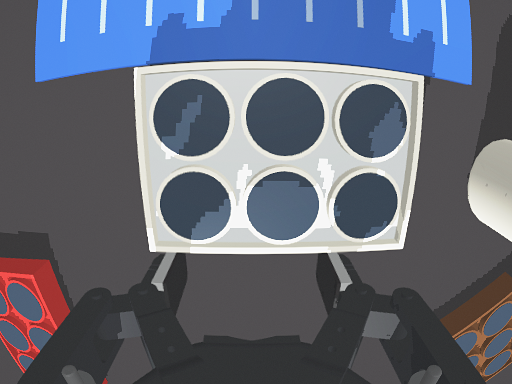

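The plate is square and a few mm short of the blue edge. I'll press on until there is force.

Call:
send_rows:
  rows: "0 0.003 0 0 0 0;0 0.003 0 0 0 0;0 0 0 0 0 0"

```text
clock: 7.9
tcp_pos: [0.4801, -0.1037, 0.0004]
orientation: [-1.21, 1.21, -1.212]
contact_force: [-0.7, -6.4, 1.5]
grip_width: 0.07
```

Call:
send_rows:
  rows: "0 0.002 0 0 0 0;0 0 0 0 0 0"

```text
clock: 8.1
tcp_pos: [0.48, -0.1036, 0.0005]
orientation: [-1.211, 1.21, -1.215]
contact_force: [-0.5, -12.4, 1.5]
grip_width: 0.07
```

Call:
send_rows:
  rows: "0 0.002 0 0 0 0;0 0 0 0 0 0"

```text
clock: 8.3
tcp_pos: [0.48, -0.1036, 0.0007]
orientation: [-1.212, 1.21, -1.217]
contact_force: [-0.4, -17.3, 1.3]
grip_width: 0.0703
```

Firmly pressed, about 17 N against the step. I'll start raising the side along the arc.

Call:
send_rows:
  rows: "0 0 0.003 0 0 0;0 0 0.003 0 0 0;0 0.001 0.003 0 0 0;0 0.001 0.003 0 0 0;0 0.001 0.003 0 0 0;0 0 0 0 0 0"

```text
clock: 8.9
tcp_pos: [0.48, -0.1004, 0.016]
orientation: [-1.212, 1.21, -1.217]
contact_force: [0.1, -16.9, 4.3]
grip_width: 0.0701
```

```bash
cat > w.py <<'E'
import sys
from h import *
o=r.get_obs();print(o["clock"],o["contact_force"].round(1))
f=r.grab_frame("wrist");g=r.grab_frame("side")
cv2.imwrite(f"pics/{sys.argv[1]}.png",np.hstack([cv2.resize(f["pixels"],(480,360)),cv2.resize(g["pixels"][150:270,200:300],(320,384))[:360]])[...,::-1])
E
python3 w.py e
```

```text
8.9 [  0.1 -16.9   4.3]
```

View pics/e.png

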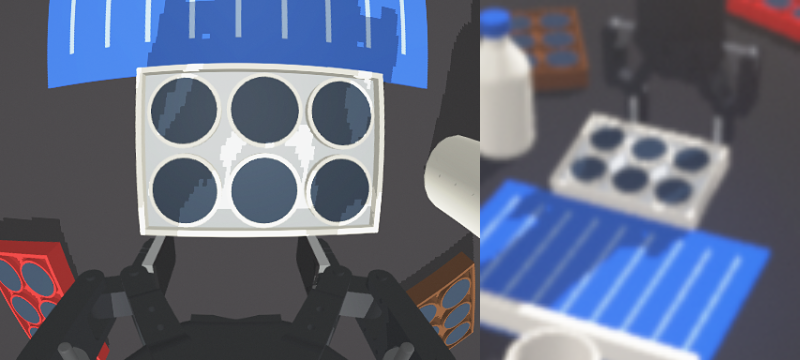

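The side is lifting: the plate's near edge stays on the fingers and the plate has tilted. Continuing the arc.

Call:
send_rows:
  rows: "0 0.001 0.003 0 0 0;0 0.001 0.003 0 0 0;0 0.001 0.003 0 0 0;0 0.001 0.003 0 0 0;0 0.001 0.003 0 0 0;0 0.0015 0.003 0 0 0;0 0.0015 0.003 0 0 0;0 0.0015 0.003 0 0 0;0 0.0015 0.003 0 0 0;0 0 0 0 0 0"

```text
clock: 10.0
tcp_pos: [0.4802, -0.0878, 0.0433]
orientation: [-1.212, 1.209, -1.215]
contact_force: [-3.0, -12.3, 8.0]
grip_width: 0.07
```

```bash
python3 w.py f
```

```text
10.0 [ -3.  -12.3   8. ]
```

View pics/f.png

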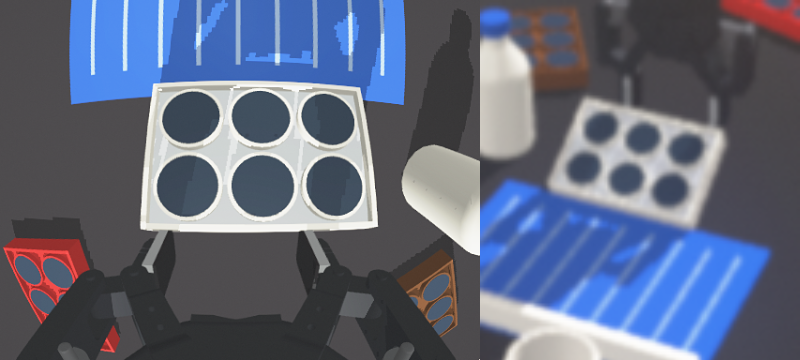

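The tilt is about 30° and both fingers are in contact. Continuing to about 50°.

Call:
send_rows:
  rows: "0 0.0022 0.0034 0 0 0;0 0.0024 0.0033 0 0 0;0 0.0026 0.0032 0 0 0;0 0.0028 0.003 0 0 0;0 0.0029 0.0028 0 0 0;0 0.003 0.0026 0 0 0;0 0.0032 0.0024 0 0 0;0 0 0 0 0 0"

```text
clock: 10.9
tcp_pos: [0.4804, -0.0677, 0.0644]
orientation: [-1.211, 1.209, -1.214]
contact_force: [-4.2, -9.7, 13.7]
grip_width: 0.0701
```

```bash
python3 w.py g
```

```text
10.9 [-4.2 -9.7 13.7]
```

View pics/g.png

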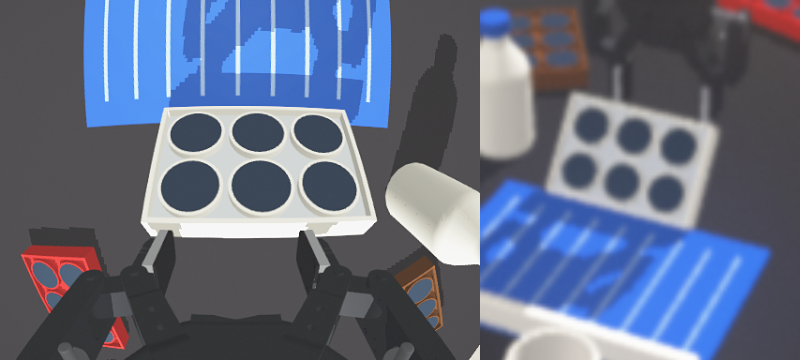

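Call:
send_rows:
  rows: "0 0.0032 0.0023 0 0 0;0 0.0033 0.0021 0 0 0;0 0.0034 0.0019 0 0 0;0 0.0035 0.0017 0 0 0;0 0 0 0 0 0"

```text
clock: 11.5
tcp_pos: [0.4805, -0.0541, 0.0728]
orientation: [-1.211, 1.208, -1.214]
contact_force: [-6.0, -10.8, 20.6]
grip_width: 0.0701
```

Call:
send_rows:
  rows: "0 0.0036 0.0015 0 0 0;0 0.0037 0.0013 0 0 0;0 0.0038 0.0011 0 0 0;0 0.0038 0.0009 0 0 0;0 0 0 0 0 0"

```text
clock: 12.0
tcp_pos: [0.4807, -0.0391, 0.0786]
orientation: [-1.212, 1.208, -1.215]
contact_force: [-9.2, -9.8, 33.9]
grip_width: 0.0705
```

```bash
python3 w.py i
```

```text
12.0 [-9.2 -9.8 33.9]
```

View pics/i.png

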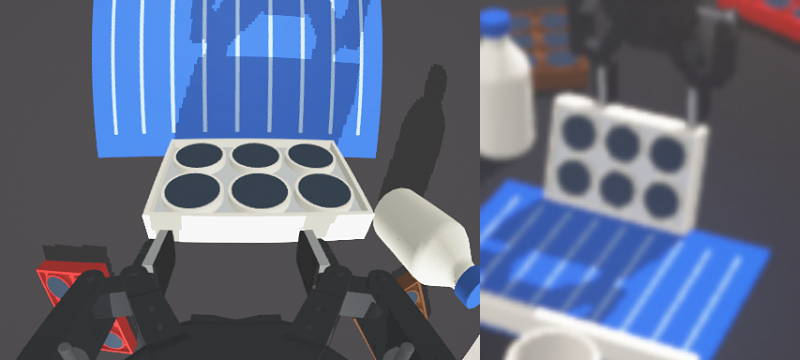

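About 68°, with the downward press up to 34 N. I'll ease it while continuing.

Call:
send_rows:
  rows: "0 0.0035 0.0025 0 0 0;0 0.0035 0.002 0 0 0;0 0.0035 0.0015 0 0 0;0 0 0 0 0 0"

```text
clock: 12.5
tcp_pos: [0.4805, -0.0249, 0.0824]
orientation: [-1.209, 1.208, -1.209]
contact_force: [-2.1, -0.5, 7.9]
grip_width: 0.07
```

Call:
send_rows:
  rows: "0 0.0035 0.0015 0 0 0;0 0.0035 0.001 0 0 0;0 0 0 0 0 0"

```text
clock: 12.8
tcp_pos: [0.4804, -0.0176, 0.0842]
orientation: [-1.21, 1.208, -1.208]
contact_force: [-0.2, -0.0, 0.9]
grip_width: 0.07
```

```bash
python3 w.py j
```

```text
12.8 [-0.2 -0.   0.9]
```

View pics/j.png

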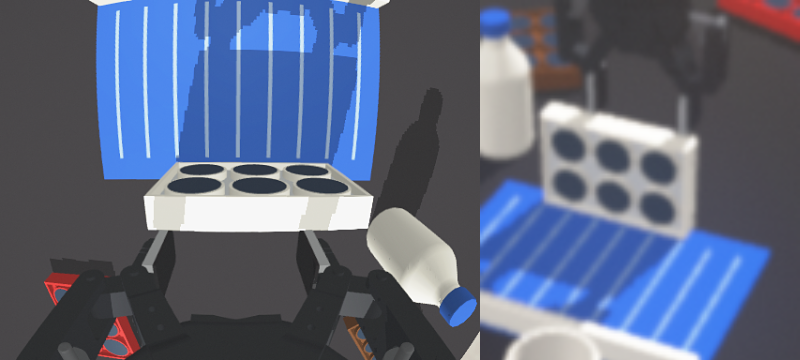

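The plate is standing at about 78° and the press is light. I'll restore a little press and drag on.

Call:
send_rows:
  rows: "0 0.001 -0.003 0 0 0;0 0 0 0 0 0"

```text
clock: 13.1
tcp_pos: [0.4807, -0.0178, 0.0828]
orientation: [-1.21, 1.208, -1.21]
contact_force: [-6.6, -1.4, 22.7]
grip_width: 0.0699
```

Call:
send_rows:
  rows: "0 0.003 0 0 0 0;0 0.003 0 0 0 0;0 0 0 0 0 0"

```text
clock: 13.4
tcp_pos: [0.4806, -0.0113, 0.0831]
orientation: [-1.21, 1.208, -1.21]
contact_force: [-8.0, -1.0, 26.5]
grip_width: 0.0699
```

```bash
python3 w.py k
```

```text
13.4 [-8.  -1.  26.5]
```

View pics/k.png

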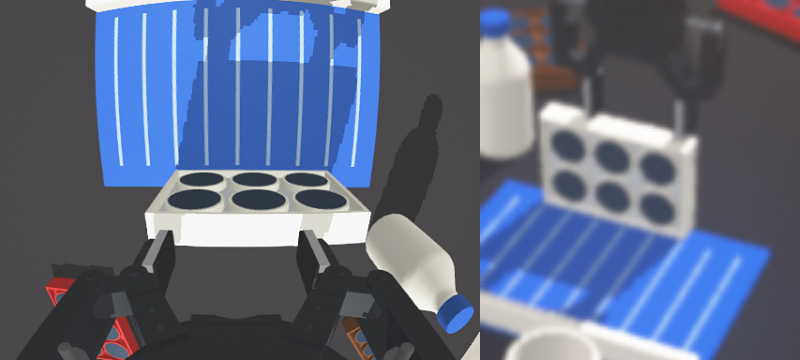

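```bash
python3 - <<'E'
from h import *
f=r.grab_frame("scene");g=r.grab_frame("side");np.save("ks.npy",f,allow_pickle=True);np.save("kd.npy",g,allow_pickle=True)
cv2.imwrite("pics/k2.png",np.hstack([cv2.resize(f["pixels"][150:250,200:300],(400,400),interpolation=2),cv2.resize(g["pixels"][160:260,190:290],(400,400),interpolation=2)])[...,::-1])
E
```

```text
(no output)
```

View pics/k2.png

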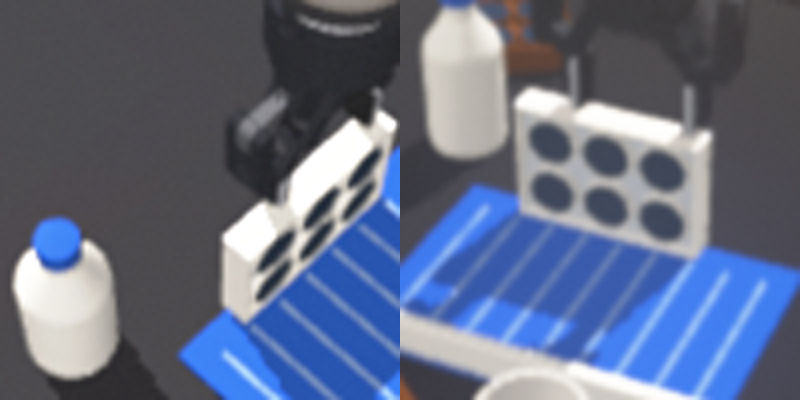

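```bash
python3 - <<'E'
from h import *
f=np.load("ks.npy",allow_pickle=True).item();g=np.load("kd.npy",allow_pickle=True).item()
S=lambda x,y:(200+x/4,150+y/4); D=lambda x,y:(190+(x-400)/4,160+y/4)
def tri(a,b):
    A=np.zeros((3,3));v=np.zeros(3)
    for p,d in (ray(f,*a),ray(g,*b)):
        d=d/np.linalg.norm(d);M=np.eye(3)-np.outer(d,d);A+=M;v+=M@p
    return (1000*np.linalg.solve(A,v)).round(1)
print("T' far end, on z=5",1000*onz(f,*S(247,320),.005)[:2],1000*onz(g,*D(521,212),.005)[:2], "near end",1000*onz(g,*D(697,257),.005)[:2])
print("P far end z=0/5",1000*onz(f,*S(223,304),.0)[:2],1000*onz(f,*S(223,304),.005)[:2])
print("T far tri",tri(S(250,250),D(521,112)),"B far",tri(S(223,233),D(516,93)))
E
```

```text
T' far end, on z=5 [556.3951365    8.39511767] [556.53432755   7.07185449] near end [429.1067091    4.82781688]
P far end z=0/5 [557.11608103 -11.30727947] [558.89526097  -9.74485019]
T far tri [553.1   4.   85.6] B far [560.9  -9.8  92.3]
```

The plate stands almost upright on the pad edge. Its foot runs from y of about -10 to +8 mm, and its top is near z = 91 mm with the fingers on it. Condition 1 should be met. Now I'll lift the fingers off, go behind it and push it over.

Call:
send_rows:
  rows: "0 0 0.004 0 0 0;0 0 0.006 0 0 0;0 -0.01 0.004 0 0 0;0 -0.015 0 0 0 0;0 -0.015 0 0 0 0;0 -0.005 -0.01 0 0 0;0 0 -0.015 0 0 0;0 0 -0.015 0 0 0;0 0 0 0 0 0"

```text
clock: 14.5
tcp_pos: [0.4787, -0.0565, 0.0532]
orientation: [-1.212, 1.212, -1.206]
contact_force: [0.1, -0.2, 0.3]
grip_width: 0.0701
```

```bash
python3 w.py l
```

```text
14.5 [ 0.1 -0.2  0.3]
```

View pics/l.png

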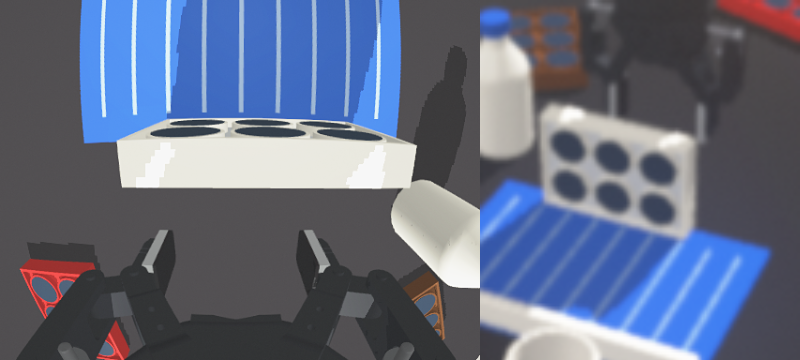

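The plate stands on its own and the fingers are clear behind it. Pushing it over.

Call:
send_rows:
  rows: "0.004 0.01 0 0 0 0;0.004 0.01 0 0 0 0;0 0.008 0 0 0 0;0 0.004 0 0 0 0;0 0.004 0 0 0 0;0 0.004 0 0 0 0;0 0.003 0 0 0 0;0 0.003 0 0 0 0;0 0.003 0 0 0 0;0 0 0 0 0 0"

```text
clock: 15.6
tcp_pos: [0.4884, -0.007, 0.0553]
orientation: [-1.21, 1.208, -1.208]
contact_force: [0.3, -0.7, -0.7]
grip_width: 0.0699
```

```bash
python3 w.py m
```

```text
15.6 [ 0.3 -0.7 -0.7]
```

View pics/m.png

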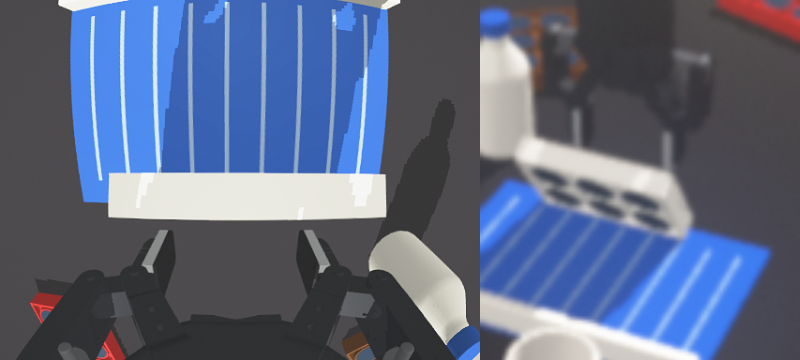

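It is past the balance point and falling over. I'll wait for it to land.

Call:
send_rows:
  rows: "0 0 0 0 0 0;0 0 0 0 0 0;0 0 0 0 0 0;0 0 0 0 0 0"

```text
clock: 16.1
tcp_pos: [0.4884, -0.0075, 0.0553]
orientation: [-1.209, 1.209, -1.209]
contact_force: [-0.3, -0.0, 0.2]
grip_width: 0.0699
```

```bash
python3 w.py n
```

```text
16.1 [-0.3 -0.   0.2]
```

View pics/n.png

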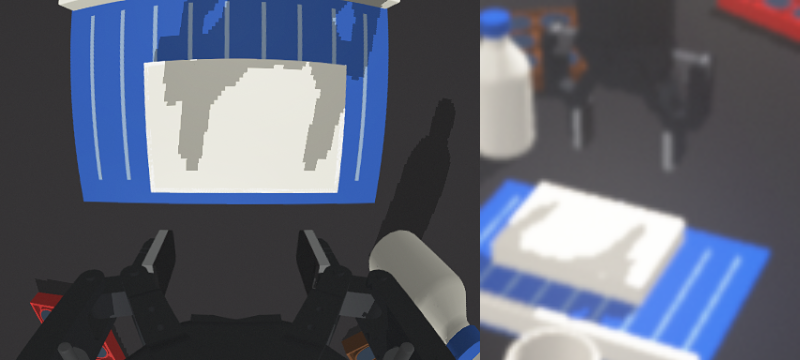

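It landed wells down on the pad, with its near edge only about 5 mm inside the pad edge. I'll push it roughly 20 mm further in.

Call:
send_rows:
  rows: "0 -0.015 0 0 0 0;0 -0.02 0 0 0 0;0 0 -0.025 0 0 0;0 0 -0.024 0 0 0;0 0 0 0 0 0;0 0.01 0 0 0 0;0 0.01 0 0 0 0;0 0.006 0 0 0 0;0 0.005 0 0 0 0;0 0.005 0 0 0 0;0 0.005 0 0 0 0;0 0.005 0 0 0 0;0 0.004 0 0 0 0;0 0.003 0 0 0 0;0 0.002 0 0 0 0;0 0 0 0 0 0"

```text
clock: 17.8
tcp_pos: [0.4884, 0.0129, 0.0063]
orientation: [-1.209, 1.209, -1.208]
contact_force: [0.3, -0.8, -0.4]
grip_width: 0.0703
```

```bash
python3 w.py o
```

```text
17.8 [ 0.3 -0.8 -0.4]
```

View pics/o.png

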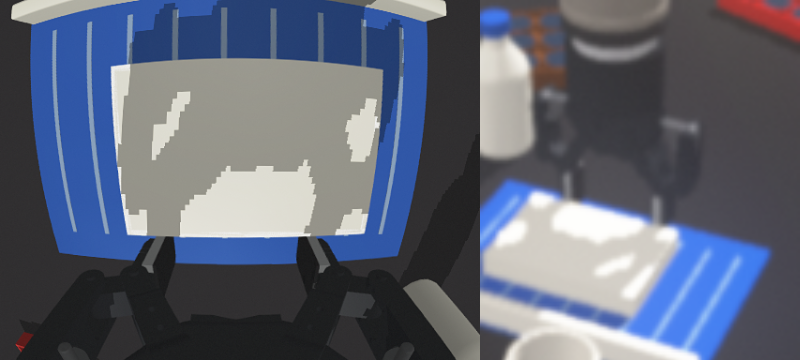

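Square and well inside the pad. I'll retract and measure.

Call:
send_rows:
  rows: "0 -0.01 0 0 0 0;0 -0.03 0 0 0 0;0 -0.04 0.01 0 0 0;0 -0.04 0.03 0 0 0;0 -0.04 0.04 0 0 0;0 -0.04 0.04 0 0 0;0 0 0 0 0 0;0 0 0 0 0 0"

```text
clock: 18.7
tcp_pos: [0.4883, -0.1801, 0.1176]
orientation: [-1.207, 1.21, -1.213]
contact_force: [0.1, 0.8, -1.0]
grip_width: 0.07
```

```bash
python3 snap.py p; python3 - <<'E'
from h import *
for n in ("scene","side"):
  for t in "0p":
    f=np.load(f"{t}{n}.npy",allow_pickle=True).item();hsv=cv2.cvtColor(f["pixels"],cv2.COLOR_RGB2HSV)
    m=cv2.inRange(hsv,(0,0,170),(180,60,255))
    for c in cv2.findContours(m,0,1)[0]:
        P=np.array([onz(f,u,v,.025)[:2] for u,v in c[:,0]]).astype(np.float32)*1000;a=cv2.minAreaRect(P)
        if 60<cv2.contourArea(c)<6000: print(n,t,cv2.boundingRect(c),[np.round(k).tolist() for k in a])
E
```

```text
18.7 [ 0.4883 -0.1801  0.1176] [[-0.003, 0.002, 1.0], [-1.0, -0.001, -0.003], [0.001, -1.0, 0.002]] [ 0.1  0.8 -1. ] 0.06996693824783286
scene 0 (0, 279, 73, 105) [[1104.0, -173.0], [96.0, 293.0], 0.0]
scene 0 (356, 234, 32, 33) [[422.0, 229.0], [64.0, 89.0], 81.0]
scene 0 (293, 212, 66, 73) [[485.0, 153.0], [245.0, 13.0], 0.0]
scene 0 (203, 210, 25, 34) [[636.0, -73.0], [88.0, 57.0], 50.0]
scene 0 (198, 145, 51, 50) [[504.0, -181.0], [139.0, 91.0], 19.0]
scene 0 (346, 83, 50, 55) [[65.0, -32.0], [221.0, 106.0], 55.0]
scene 0 (52, 82, 85, 63) [[627.0, -596.0], [208.0, 150.0], 17.0]
scene 0 (497, 29, 15, 12) [[-585.0, 111.0], [58.0, 35.0], 88.0]
scene 0 (467, 15, 30, 17) [[-586.0, 21.0], [108.0, 35.0], 90.0]
scene 0 (491, 0, 21, 9) [[-758.0, 28.0], [51.0, 78.0], 45.0]
scene 0 (24, 0, 73, 26) [[459.0, -1108.0], [149.0, 264.0], 45.0]
scene 0 (0, 0, 177, 106) [[530.0, -896.0], [520.0, 640.0], 42.0]
scene p (0, 279, 73, 105) [[1104.0, -173.0], [96.0, 293.0], 0.0]
scene p (356, 234, 32, 33) [[422.0, 229.0], [64.0, 89.0], 81.0]
scene p (293, 212, 66, 73) [[485.0, 153.0], [245.0, 13.0], 0.0]
[... 1606 characters left out ...]
 p (0, 311, 14, 18) [[761.0, 482.0], [21.0, 44.0], 52.0]
side p (465, 272, 35, 37) [[-84.0, 54.0], [148.0, 34.0], 66.0]
side p (186, 237, 82, 57) [[464.0, 208.0], [127.0, 213.0], 90.0]
side p (389, 235, 29, 43) [[94.0, -2.0], [166.0, 41.0], 81.0]
side p (201, 210, 61, 39) [[491.0, 74.0], [137.0, 111.0], 0.0]
side p (196, 162, 21, 37) [[662.0, -105.0], [58.0, 205.0], 30.0]
side p (296, 117, 10, 17) [[522.0, -600.0], [35.0, 156.0], 17.0]
side p (361, 76, 85, 52) [[195.0, -1086.0], [378.0, 562.0], 1.0]
side p (340, 73, 10, 34) [[457.0, -1109.0], [24.0, 500.0], 10.0]
side p (347, 1, 12, 52) [[779.0, -3027.0], [44.0, 2457.0], 10.0]
side p (327, 0, 18, 110) [[807.0, -2528.0], [52.0, 3514.0], 12.0]
```

View pics/p.png

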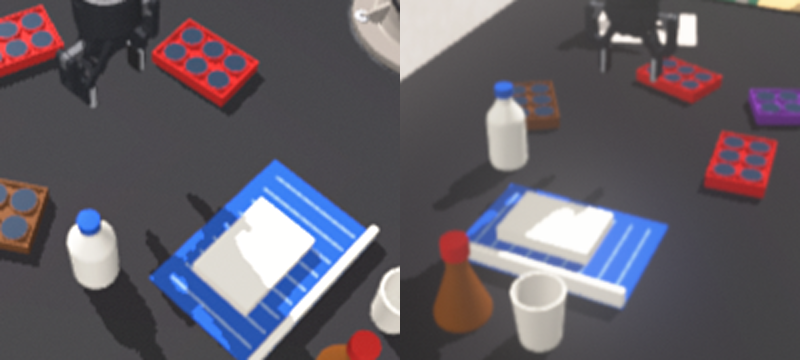

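The plate is plain face up on the pad, centred at about (0.495, 0.067). In the board frame that is x of about 72 mm and y of about -13 mm. Its sides are parallel to the edge, the bystanders' contours have not moved, and the robot is clear. Handing in.

```bash
python3 -c "
from bench import r
print(r.hand_in())"
```

```text
the job is handed in; nothing more can be done
None
```

I pushed the plate square against the board edge with two open fingertips and raised its near side by friction until it stood upright on the edge. I then pushed it over from behind and slid it about 20 mm further onto the pad. The job was handed in at about 19 s, and hand-in reports no verdict.

- **Plate at the end:** It lies wells down, flat by eye and square to the edge (0° measured). Its centre is about 72 mm behind the front edge and about 13 mm off the middle line, within the limits.
- **Tipped-up stage:** The plate stood upright on the edge without support. Triangulated corners put its foot at about -10 to +8 mm in world y (the edge is at -5) and its top at about 91 mm.
- **Bystanders:** The bottle's, beaker's and rail's outlines match the start images to within a pixel. The flask was checked by eye only.
- **Robot:** It ended well clear of everything. The largest force I read was about 37 N at the wrist, from the fingertips pressing on the plate.
- **Small disagreement:** The scene and side views differ by a few mm on the plate's position, because its side faces blend into the outline. That is well inside the margins.

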